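# Start the extractor and open the solvent bottle

### The arm

A 7-joint arm with a two-finger parallel gripper is mounted at the origin on the work surface; the furniture and walls round the work are solid. World frame = base frame: x ahead of the robot, y to its left, z up, the work surface at z = 0. Lengths are in m, angles in rad, forces in N, time in s.
With the tool pointing down it reaches from about 0.425 to 0.875 m from the base axis. Payload 8.4 kg.
Tool frame: the origin (TCP) lies between the finger pads; the fingertips stand 17 mm ahead of it and the grasp point (between the pads) lies 2 mm behind it; z points along the fingers, y is the line along which they close (so a half turn about z gives the same grasp; the last joint's range is limited). The gripper opens to 87 mm and grips with 3 to 60 N. Pads are 19 mm wide; open, the fingers measure 117 mm over their backs; the gripper's body (75 mm by 190 mm) begins 51 mm behind the grasp point.
Start: joints at [-1.238, 0.333, 0.04, 1.465, -0.013, 1.343, -0.059], TCP at [0.272, 0.59, 0.24] pointing down, gripper open.
Joint ranges: [-2.58, 2.58], [-0.38, 2.09], [-1.3, 1.39], [0.25, 2.4], [-1.5, 4.64], [0.08, 2.09], [-2.65, 2.65]. Speed limits (rad/s): [2.22, 2.22, 2.79, 2.79, 3.14, 3.14, 3.14].

### API

Orientations are given as a unit quaternion [x, y, z, w].
In Python, from cell import observe, read_camera, camera_info, finish_job gives the robot as it stands.
- The arm moves only by the tool servo_tool, never from a script. Its argument "commands" is a list of rows, each a list of 3 entries, a list of its own where there are three numbers: the turn, a rotation vector about the tool's x, y, z as a fraction of full scale, then the shift along the tool's x, y, z as a fraction of full scale, then the opening, from -1 (shut) to 1 (fully open), so that 0 is half open. A call has 1 to 20 rows; each row shifts and turns the commanded pose from where the row before left it, along the tool's axes as they then stand; what a row does not reach is not made up. Full scale, the value 1, is 30 cm for a shift and 360 degrees for a turn. A row lasts 1/12 s, in which the tool goes at most 41.7 mm and 7.16 degrees, less where a joint would pass 70% of its speed; a pose out of reach is approached as far as the arm can. A call with a number of a shift or a turn outside -1 to 1 is refused whole. A call with a gripper value outside its range is refused whole. The fingers move at their own pace and stop on an object; "squeeze" is the grip in N (left out, the last holds). Time passes only in rows, so rows that do not move let the fingers close. It gives the time, the measured TCP pose, the force, the opening and the grip force at its end, in the units of the state.
- observe(): the state, without advancing time (a new reading comes with each control period).
- read_camera(name): name is "scene" or "top" or "wrist"; returns the picture (400x640x3 uint8, red, green, blue); there is no depth.
- camera_info(name): a dict with "camera_matrix" (3x3 intrinsics, pixels), "rvec" (rotation vector, rad) and "tvec" (3), from world to camera coordinates, as OpenCV has them. Camera axes: x right, y down, z forward; pixel columns grow to the right and rows downward; lengths in m; the calibration is good to about 2 mm. A picture is of the moment at which its call begins: read the wrist's pose just before it. camera_info takes no time and is no camera call; for the wrist camera it gives the pose at the moment of the call.
- finish_job(): hands the job in; it is judged then, once.
The state is a dict: "time": time; "joint_positions": joint angles; "joint_velocities": joint speeds; "joint_torque": joint torques, N m; "tool_pos": TCP position; "orientation": TCP orientation; "force": force on the tool from outside, world axes, zero at the start; "torque": the same for the moment, N m; "grip_width": finger opening in m; "grip_force": force on a finger pad.
Only numpy, scipy, OpenCV 4.12 (cv2) and the standard library are available. Lean on these libraries where they do the work, as an engineer would, in place of code of your own. Each camera call takes 0.05 s, during which the arm holds its last target. There are 200 camera calls.

### The job

Before the solvent is opened, start the bench fume extractor: push its green button fully down and let it come back up, leaving the red stop button alone. Then open the blue solvent bottle in its tray: press the red safety cap down, keep it pressed while you turn it anticlockwise past its lock, and lift it off; the bottle stays standing in the tray and the other things on the bench stay where they are. Finish while holding the cap level and still a few centimetres straight above the open mouth, so that drips fall back into the bottle; do not put it down or let go.

Things in the scene. Friction and masses are not known exactly. Their poses are not given: they have to be found in the camera images.
- start_button (a joint): travel of the green start button, m: 0 = up, 0.006 = fully down. It springs back when released; 1.5 N starts it moving and 5 N holds it fully down.
- start_button_top (a point): centre of the flat top face of the green start button while it is up (30 mm across, in a 46 mm aluminium housing, top face 198 mm above the bench, 18 mm above the extractor's flat top). Presses straight down. The red stop button of the same size stands 84 mm away along the extractor's top.
- stop_button (a joint): travel of the red stop button, m: 0 = up, 0.006 = fully down. Not to be pressed.
- stop_button_top (a point): centre of the top face of the red stop button on the same extractor.
- extractor: cream box-shaped fume extractor, fixed to the bench, 120 x 200 x 180 mm (x, y, z) plus the two buttons on top, round black fan grille on its -x face, which looks roughly towards the bottle. Origin at the centre of its underside.
- bottle_tray: black spill tray screwed to the bench, 150 x 101 mm base; four walls 30 mm high form a square pocket that holds the bottle with 1.5 mm play a side and keeps it from turning. Origin at the centre of its underside.
- bottle_mouth (a point): centre of the rim of the bottle's neck, 174 mm above the bench; z up, x and y along the bottle's sides. The neck is 33 mm thick, 41 mm over the three bayonet ledges, and hidden in the cap at the start.
- cap_mid (a point): centre, half-way up, of the red ribbed round safety cap (50 mm diameter, 34 mm high, open below); while locked its x, y axes match the bottle's to about 5 degrees and this point is 1 mm below the rim. Cap top 190 mm, lower edge 156 mm above the bench: 40 mm above the bottle's square body, 24 mm above its sloping shoulder. Grip its side from above.
- brass_tee: bystander: brass-coloured tee fitting, 38 x 49 x 23 mm, behind the bottle; origin under it
- spark_plug: bystander: spark plug, 62 mm long, lying behind the bottle; origin under it
- orange_scraper: bystander: flat orange scraper, 55 x 110 x 10 mm, behind the bottle to the right; origin under it
- jar_nuts: bystander: square clear jar with blue lid, 69 x 69 x 118 mm, to the left; origin under it
- jar_screws: bystander: second square clear jar with blue lid, 69 x 69 x 118 mm, to the left; origin under it
- tape_roll_grey: bystander: grey tape roll lying flat, 92 mm across, 44 mm high, at the front left; origin under it
- safety_cap: the cap; origin at the centre of its lower edge, 45 g. Spring-loaded bayonet: 5 N lifts it into its notches. Pushed 4 mm down (10 N; solid at 6 mm) it turns, only anticlockwise from above. Keep it down from 5 to 43 degrees (lock tooth); from 43 to 79 degrees (best 60; then an end stop) it lifts straight off, and let go there rises 4 mm. Locked, it cannot be pulled off.
- bottle: blue square solvent bottle, loose in the tray pocket; 84 x 84 mm, body 112 mm high, neck above it, 0.5 to 0.9 kg; origin at the centre of its underside, z up
Mind the look-alikes: they are no part of the job. Leave any turquoise look-alike of the bottle alone.

How it is judged:
On the way, in this order (a step that is already met when the one before it is completed fails the run):
1. the green start button is pushed fully down (value of joint start_button above 0.0048 m), for 0.05 s.
2. the start button is released and back up (value of joint start_button below 0.001 m), for 0.1 s.
3. the cap is held pressed down on the neck (at least 2.5 mm) and turned past its lock tooth (at least 25 degrees) (z of cap_mid in the frame of bottle_mouth below -0.0035 m and angle between the x axis of cap_mid and the x axis of bottle_mouth, either way round above 0.44 rad and horizontal distance between cap_mid and bottle_mouth below 0.008 m), for 0.05 s.
4. the cap is lifted clear off the neck (z of cap_mid in the frame of bottle_mouth above 0.02 m), for 0.1 s.
At the end, for the whole second after the job is handed in: Fingers hold the cap still and level (within 17 degrees), its centre 30 to 170 mm above the mouth's rim and within 35 mm of the mouth's axis, clear of the bottle; the bottle stands upright in its tray, its mouth within 10 mm of its start; the start button is up (z of cap_mid in the frame of bottle_mouth between 0.03 and 0.17 m and horizontal distance between cap_mid and bottle_mouth below 0.035 m and angle between cap_mid's own z axis and vertical below 0.3 rad and contact force between safety_cap and the fingers above 1 N and contact force between safety_cap and bottle below 0.05 N and linear speed of safety_cap below 0.03 m/s and angle between bottle_mouth's own z axis and vertical below 0.05 rad and distance of bottle_mouth from where it was at the start of the episode below 0.01 m and value of joint start_button below 0.001 m); the arm keeps its last pose, push and grip.
It fails at once if the red stop button is pressed (more than half its travel) (value of joint stop_button above 0.003 m).
It fails at once if the bottle is lifted out of its tray or tipped (mouth moved more than 20 mm, or more than 11 degrees of tilt) (distance of bottle_mouth from where it was at the start of the episode above 0.02 m or angle between bottle_mouth's own z axis and vertical above 0.2 rad).
It fails at once if a bystander is moved more than 30 mm (distance of any of brass_tee, spark_plug, orange_scraper, jar_nuts, jar_screws, tape_roll_grey from where it was at the start of the episode above 0.03 m).
It also fails if it takes over 58 s, if anything falls off the work surface, if the arm or the gripper's body presses on something with over 40 N, if the wrist force passes 120 N, or if a joint passes its speed limit or range.

## Working session

There is one attempt and no reset: what is moved stays moved. The work goes in short steps, Python scripts to look and compute and a tool call to move; the robot and the scene stay as the last step left them, time stands still between calls to the robot, and variables do not carry over. Pictures are saved under pics/ and viewed, at most 10 in all, crops included, and the job is handed in when it is done.

Besides the shell and the picture viewer there is one more tool, called as a command line: name --argument value ..., lists and objects as JSON in quotes. servo_tool: Moves the arm, as the interface text tells. Its arguments: {"type":"object","properties":{"commands":{"type":"array","items":{"type":"array"}},"squeeze":{"type":"number"}},"required":["commands"]}

```bash
mkdir -p pics; cat > h.py <<'E'
import numpy as np, cv2
from cell import *
def cam(n):
    i=camera_info(n); return np.array(i["camera_matrix"]),cv2.Rodrigues(np.array(i["rvec"],float))[0],np.array(i["tvec"],float).ravel()
def onplane(n,uv,z,c=None):
    K,R,t=c or cam(n); o=-R.T@t
    d=R.T@np.linalg.inv(K)@np.array([uv[0],uv[1],1.]); return o+d*(z-o[2])/d[2]
def proj(n,p,c=None):
    K,R,t=c or cam(n); q=K@(R@np.array(p)+t); return q[:2]/q[2]
E
python3 - <<'E'
from h import *
s=observe(); print(s["time"],s["tool_pos"],s["orientation"],s["force"],s["grip_width"])
ims=[]
for n in("scene","top"):
    im=read_camera(n); cv2.imwrite(f"pics/{n}0.png",im[...,::-1]); K,R,t=cam(n); print(n,-R.T@t,R[2])
E
```

```text
0.0 [0.2718401  0.58994623 0.23866451] [ 2.14213157e-01  9.76786608e-01 -7.94476665e-04 -1.19280317e-04] [0.49063583 0.35609503 0.46387866] 0.08692584715791532
scene [0.17840739 0.55632652 1.28795531] [ 0.26940704 -0.38180133 -0.88410836]
top [0.47043133 0.03916201 1.31835077] [ 0.06787711  0.00600734 -0.9976756 ]
```

View pics/scene0.png

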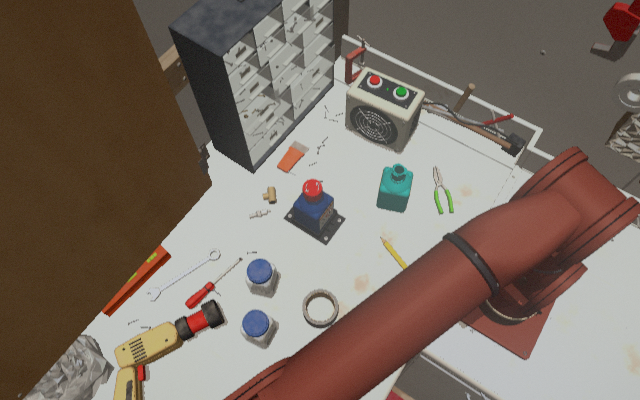

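View pics/top0.png

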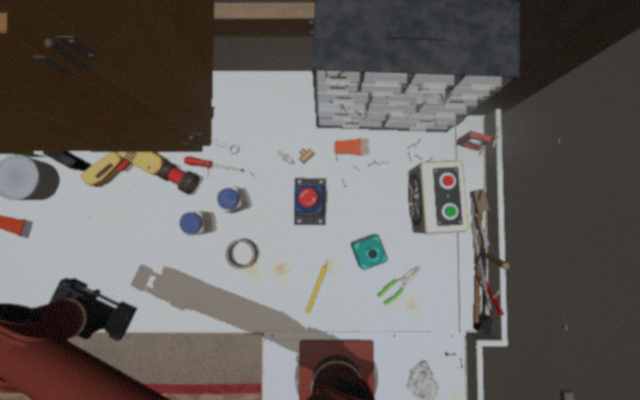

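```bash
python3 - <<'E'
from h import *
S=cv2.imread("pics/scene0.png");T=cv2.imread("pics/top0.png")
def blob(im,box,hr,smin=110,vmin=60):
    x0,y0,x1,y1=box;h=cv2.cvtColor(im[y0:y1,x0:x1],cv2.COLOR_BGR2HSV)
    m=np.zeros(h.shape[:2],np.uint8)
    for a,b in hr:m|=cv2.inRange(h,(a,smin,vmin),(b,255,255))
    n,l,st,c=cv2.connectedComponentsWithStats(m);k=1+np.argmax(st[1:,4]);
    (cx,cy),r=cv2.minEnclosingCircle(np.argwhere(l==k)[:,::-1].astype(np.float32)); return c[k]+[x0,y0],st[k,4],np.array([cx+x0,cy+y0]),r
red=[(0,10),(170,180)];gr=[(45,85)]
def tri(a,b):
    A=[];B=[]
    for n,u in(("scene",a),("top",b)):
        K,R,t=cam(n);P=K@np.c_[R,t];A.append(P);B.append(np.array(u,float).reshape(2,1))
    X=cv2.triangulatePoints(A[0],A[1],B[0],B[1]).ravel();return X[:3]/X[3]
for nm,bs,bt,hr,z in(("green",(388,82,415,105),(438,200,462,222),gr,.198),("stop",(362,70,386,90),(436,170,460,192),red,.198),("cap",(295,172,330,206),(292,182,324,214),red,.19)):
    a=blob(S,bs,hr);b=blob(T,bt,hr)
    print(nm,a,b,"\n top",onplane("top",b[0],z).round(4),"scene",onplane("scene",a[0],z).round(4),"tri",tri(a[0],b[0]).round(4))
# tray orientation from top: dark/blue mask
x0,y0,x1,y1=280,165,340,235
g=cv2.cvtColor(T[y0:y1,x0:x1],cv2.COLOR_BGR2GRAY); h=cv2.cvtColor(T[y0:y1,x0:x1],cv2.COLOR_BGR2HSV)
m=((g<95)).astype(np.uint8); n,l,st,c=cv2.connectedComponentsWithStats(m);k=1+np.argmax(st[1:,4])
r=cv2.minAreaRect(np.argwhere(l==k)[:,::-1].astype(np.float32));print(r)
q=cv2.boxPoints(r)+[x0,y0];P=np.array([onplane("top",u,0.005) for u in q]);print(P.round(3));e=np.diff(P,axis=0);print(np.linalg.norm(e,axis=1),np.degrees(np.arctan2(e[:,1],e[:,0])))
c1=cv2.resize(T[160:250,280:475],None,fx=4,fy=4,interpolation=2);cv2.imwrite("pics/c1.png",c1)
for nm,u in(("tape",(242,253)),("jar1",(229,199)),("jar2",(191,222)),("tq",(370,252)),("scraper",(351,147))):print(nm,onplane("top",u,.05).round(3))
E
```

```text
green (array([400.81690141,  90.94366197]), np.int32(71), array([400.66666698,  91.        ]), 4.772706985473633) (array([450.08955224, 210.91044776]), np.int32(67), array([450., 211.]), 4.472236156463623) 
 top [ 0.5089 -0.3022  0.198 ] scene [ 0.5105 -0.3036  0.198 ] tri [ 0.5091 -0.3009  0.2016]
stop (array([374.4   ,  79.4875]), np.int32(80), array([374.26086998,  79.347826  ]), 5.01896858215332) (array([447.92857143, 180.        ]), np.int32(70), array([447.72222233, 180.        ]), 4.7223219871521) 
 top [ 0.5929 -0.2979  0.198 ] scene [ 0.5939 -0.2983  0.198 ] tri [ 0.5931 -0.2973  0.1995]
cap (array([311.82213439, 187.96047431]), np.int32(253), array([311.9186039, 188.2906971]), 9.659314155578613) (array([307.7732342, 197.2267658]), np.int32(269), array([307.61538506, 197.23076916]), 9.646204948425293) 
 top [0.5457 0.0831 0.19  ] scene [0.5457 0.0866 0.19  ] tri [0.547  0.0839 0.1843]
((30.0, 36.0), (44.0, 30.0), 90.0)
[[0.616 0.131 0.005]
 [0.617 0.036 0.005]
 [0.476 0.035 0.005]
 [0.476 0.13  0.005]]
[0.09579362 0.14016091 0.09510291] [ -89.90293975 -179.89971969   90.13290298]
tape [0.384 0.288 0.05 ]
jar1 [0.549 0.331 0.05 ]
jar2 [0.478 0.446 0.05 ]
tq [ 0.388 -0.102  0.05 ]
scraper [ 0.711 -0.045  0.05 ]
```

View pics/c1.png

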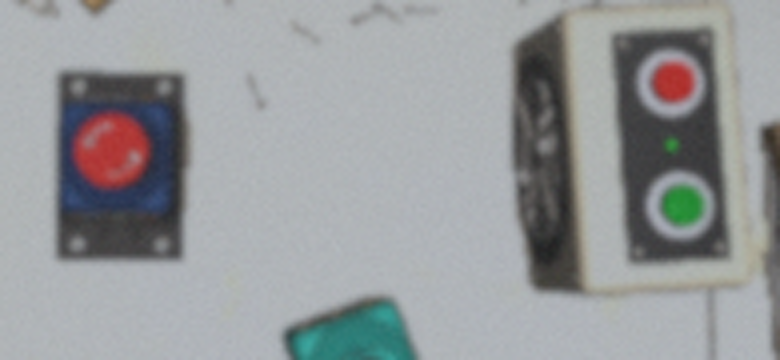

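The blue bottle with its red cap is at top (308,198) and scene (312,188). The turquoise look-alike at top (370,252) and scene (396,187) has no cap, so I leave it alone. The green start button is at top (450,211). The red stop button at (448,180) and the small green LED between them stay untouched. The crop confirms all of this.

First I raise the tool, square it up and close the fingers.

servo_tool --commands '[[[0, 0, 0.01814], [0, 0, -0.02], -1], [[0, 0, 0.01814], [0, 0, -0.02], -1], [[0, 0, 0.01814], [0, 0, -0.02], -1], [[0, 0, 0.01814], [0, 0, -0.02], -1], [[0, 0, 0.01814], [0, 0, -0.02], -1], [[0, 0, 0.01814], [0, 0, -0.02], -1], [[0, 0, 0.01814], [0, 0, -0.02], -1], [[0, 0, 0.01814], [0, 0, -0.02], -1], [[0, 0, 0.01814], [0, 0, -0.02], -1], [[0, 0, 0.01814], [0, 0, -0.02], -1], [[0, 0, 0], [0, 0, 0], -1]]' --squeeze 40

```text
time: 1.02
tool_pos: [0.2721, 0.5906, 0.3004]
orientation: [0.709, 0.705, 0.0, -0.0]
force: [-0.4, 0.6, 0.8]
grip_width: 0.0216
grip_force: 0.0
```

servo_tool --commands '[[[0, 0, 0], [-0.108, 0.058, 0], -1], [[0, 0, 0], [-0.108, 0.058, 0], -1], [[0, 0, 0], [-0.108, 0.058, 0], -1], [[0, 0, 0], [-0.108, 0.058, 0], -1], [[0, 0, 0], [-0.108, 0.058, 0], -1], [[0, 0, 0], [-0.108, 0.058, 0], -1], [[0, 0, 0], [-0.108, 0.058, 0], -1], [[0, 0, 0], [-0.108, 0.058, 0], -1], [[0, 0, 0], [-0.108, 0.058, 0], -1], [[0, 0, 0], [-0.108, 0.058, 0], -1], [[0, 0, 0], [-0.108, 0.058, 0], -1], [[0, 0, 0], [-0.108, 0.058, 0], -1], [[0, 0, 0], [-0.1, 0.015, 0], -1], [[0, 0, 0], [-0.1, 0.02, 0], -1], [[0, 0, 0], [-0.1, 0.02, 0], -1], [[0, 0, 0], [0, 0, 0], -1]]'

```text
time: 2.35
tool_pos: [0.498, 0.1043, 0.2996]
orientation: [0.709, 0.705, -0.0, 0.001]
force: [1.2, -0.3, -0.6]
grip_width: 0.0002
grip_force: 0.0
```

```bash
python3 - <<'E'
from h import *
c=cam("wrist"); im=read_camera("wrist"); cv2.imwrite("pics/w1.png",im[...,::-1]); s=observe();print(s["tool_pos"])
K,R,t=c;print(-R.T@t,R[2],proj("wrist",[.546,.084,.19],c))
E
```

```text
[0.49741944 0.10769721 0.29944124]
[0.49824956 0.17720905 0.44513168] [-7.85574211e-04 -2.66960184e-01 -9.63707239e-01] [370.2269986  227.34173593]
```

View pics/w1.png

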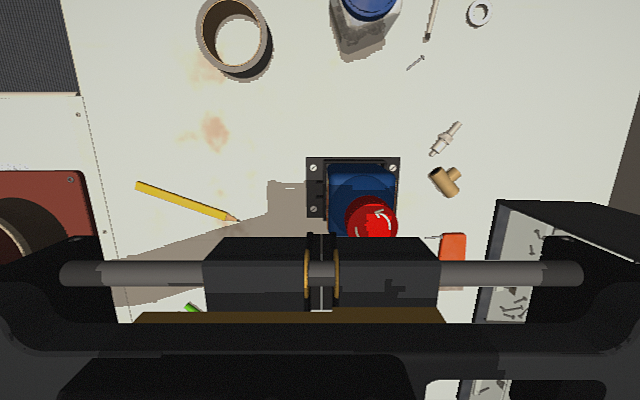

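The wrist view confirms the red cap at (371,223), against a predicted (370,227). Now I move over the green button.

servo_tool --commands '[[[0, 0, 0], [-0.1138, 0.0034, 0], -1], [[0, 0, 0], [-0.1138, 0.0034, 0], -1], [[0, 0, 0], [-0.1138, 0.0034, 0], -1], [[0, 0, 0], [-0.1138, 0.0034, 0], -1], [[0, 0, 0], [-0.1138, 0.0034, 0], -1], [[0, 0, 0], [-0.1138, 0.0034, 0], -1], [[0, 0, 0], [-0.1138, 0.0034, 0], -1], [[0, 0, 0], [-0.1138, 0.0034, 0], -1], [[0, 0, 0], [-0.1138, 0.0034, 0], -1], [[0, 0, 0], [-0.1138, 0.0034, 0], -1], [[0, 0, 0], [-0.1138, 0.0034, 0], -1], [[0, 0, 0], [-0.1138, 0.0034, 0], -1], [[0, 0, 0], [0, 0, 0.1], -1], [[0, 0, 0], [0, 0, 0.1], -1], [[0, 0, 0], [0, 0, 0], -1], [[0, 0, 0], [0, 0, 0], -1]]'

```text
time: 3.73
tool_pos: [0.5087, -0.2969, 0.2385]
orientation: [0.706, 0.708, -0.001, -0.002]
force: [0.3, -0.4, 1.1]
grip_width: 0.0006
grip_force: 0.0
```

```bash
python3 - <<'E'
from h import *
s=observe();print(s["tool_pos"],s["force"])
S=read_camera("scene")[...,::-1]
cv2.imwrite("pics/s2.png",cv2.resize(S[50:160,310:470],None,fx=4,fy=4,interpolation=2))
E
```

```text
[ 0.50869562 -0.29686396  0.23845118] [ 0.30944516 -0.40401511  1.1056946 ]
```

View pics/s2.png

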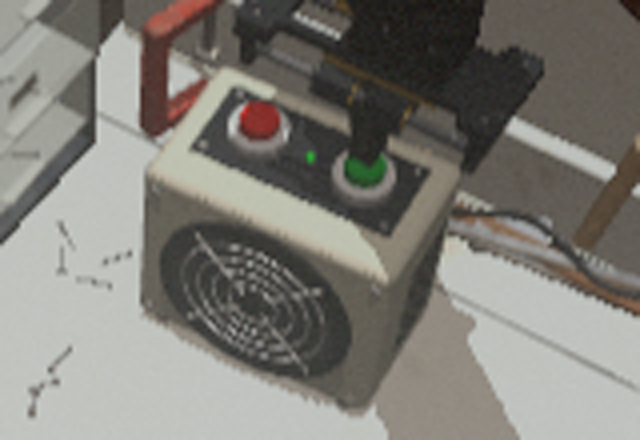

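The closed fingers are directly above the green button at crop (365,165). The red button at (260,120) is well clear. I shift 5 mm in y and press.

servo_tool --commands '[[[0, 0, 0], [-0.017, 0.002, 0.02], -1], [[0, 0, 0], [0, 0, 0.02], -1], [[0, 0, 0], [0, 0, 0.02], -1], [[0, 0, 0], [0, 0, 0.01], -1], [[0, 0, 0], [0, 0, 0.01], -1], [[0, 0, 0], [0, 0, 0.01], -1], [[0, 0, 0], [0, 0, 0.01], -1], [[0, 0, 0], [0, 0, 0], -1], [[0, 0, 0], [0, 0, 0], -1]]'

```text
time: 4.53
tool_pos: [0.5098, -0.3035, 0.213]
orientation: [0.707, 0.707, 0.001, 0.0]
force: [-11.4, 9.6, 33.2]
grip_width: 0.0004
grip_force: 16.8
```

servo_tool --commands '[[[0, 0, 0], [0, 0, -0.007], -1], [[0, 0, 0], [0, 0, 0], -1], [[0, 0, 0], [0, 0, 0], -1]]'

```text
time: 4.78
tool_pos: [0.5097, -0.3035, 0.2133]
orientation: [0.707, 0.707, 0.001, 0.0]
force: [-5.1, 4.8, 15.9]
grip_width: 0.0004
grip_force: 8.1
```

servo_tool --commands '[[[0, 0, 0], [0, 0, -0.007], -1], [[0, 0, 0], [0, 0, 0], -1], [[0, 0, 0], [0, 0, 0], -1]]'

```text
time: 5.03
tool_pos: [0.5097, -0.3034, 0.2142]
orientation: [0.707, 0.707, 0.0, 0.0]
force: [-0.7, 0.6, 3.6]
grip_width: 0.0007
grip_force: 2.2
```

servo_tool --commands '[[[0, 0, 0], [0, 0, -0.007], -1], [[0, 0, 0], [0, 0, 0], -1], [[0, 0, 0], [0, 0, 0], -1]]'

```text
time: 5.28
tool_pos: [0.5097, -0.3034, 0.216]
orientation: [0.707, 0.707, 0.0, 0.0]
force: [0.7, 1.3, 3.5]
grip_width: 0.0002
grip_force: 1.7
```

servo_tool --commands '[[[0, 0, 0], [0, 0, -0.005], -1], [[0, 0, 0], [0, 0, 0], -1], [[0, 0, 0], [0, 0, 0], -1]]'

```text
time: 5.53
tool_pos: [0.5096, -0.3034, 0.2174]
orientation: [0.707, 0.707, 0.0, 0.0]
force: [2.3, 0.2, 3.1]
grip_width: 0.0005
grip_force: 1.3
```

servo_tool --commands '[[[0, 0, 0], [0, 0, -0.005], -1], [[0, 0, 0], [0, 0, 0], -1], [[0, 0, 0], [0, 0, 0], -1]]'

```text
time: 5.78
tool_pos: [0.5094, -0.3034, 0.2188]
orientation: [0.707, 0.707, -0.0, -0.0]
force: [1.3, 1.1, 1.9]
grip_width: 0.0007
grip_force: 0.9
```

servo_tool --commands '[[[0, 0, 0], [0, 0, -0.02], -1], [[0, 0, 0], [0, 0, 0], -1], [[0, 0, 0], [0, 0, 0], -1]]'

```text
time: 6.03
tool_pos: [0.5093, -0.3037, 0.2251]
orientation: [0.707, 0.707, -0.0, 0.0]
force: [-0.1, 0.2, 0.2]
grip_width: 0.0006
grip_force: 0.0
```

The pad force falls off like a spring over 6 mm of travel and then goes to zero, so the button went fully down and came back up. Next I go to the cap and look from close.

servo_tool --commands '[[[0, 0, 0], [0, 0, -0.12], -1], [[0, 0, 0], [0, 0, -0.12], 1], [[0, 0, 0], [0.111, 0.0123, 0], 1], [[0, 0, 0], [0.111, 0.0123, 0], 1], [[0, 0, 0], [0.111, 0.0123, 0], 1], [[0, 0, 0], [0.111, 0.0123, 0], 1], [[0, 0, 0], [0.111, 0.0123, 0], 1], [[0, 0, 0], [0.111, 0.0123, 0], 1], [[0, 0, 0], [0.111, 0.0123, 0], 1], [[0, 0, 0], [0.111, 0.0123, 0], 1], [[0, 0, 0], [0.111, 0.0123, 0], 1], [[0, 0, 0], [0.111, 0.0123, 0], 1], [[0, 0, 0], [0, 0, 0], 1], [[0, 0, 0], [0, 0, 0], 1]]'

```text
time: 7.2
tool_pos: [0.5464, 0.0317, 0.2963]
orientation: [0.706, 0.708, -0.001, -0.0]
force: [-0.0, -0.7, -0.7]
grip_width: 0.0793
grip_force: 0.0
```

```bash
python3 - <<'E'
from h import *
s=observe();c=cam("wrist"); im=read_camera("wrist")[...,::-1].copy(); print(s["tool_pos"])
h=cv2.cvtColor(im,cv2.COLOR_BGR2HSV);m=cv2.inRange(h,(0,120,60),(8,255,255))|cv2.inRange(h,(172,120,60),(180,255,255))
n,l,st,ce=cv2.connectedComponentsWithStats(m)
for k in np.argsort(-st[1:,4])[:3]+1: print(st[k],ce[k],onplane("wrist",ce[k],.19,c))
for p in([.546,.084,.19],): print(proj("wrist",p,c))
cv2.imwrite("pics/w3.png",im)
E
```

```text
[0.54642858 0.03173361 0.29634144]
[   0  121   64  140 5039] [ 28.20559635 191.58205993] [0.27337727 0.0474975  0.19      ]
[ 296  124   56   57 2256] [323.13475177 151.99246454] [0.54804486 0.08458132 0.19      ]
[410 193  33  49 331] [423.05135952 218.09365559] [0.64381795 0.02262161 0.19      ]
[320.8512906  152.64436007]
```

View pics/w3.png

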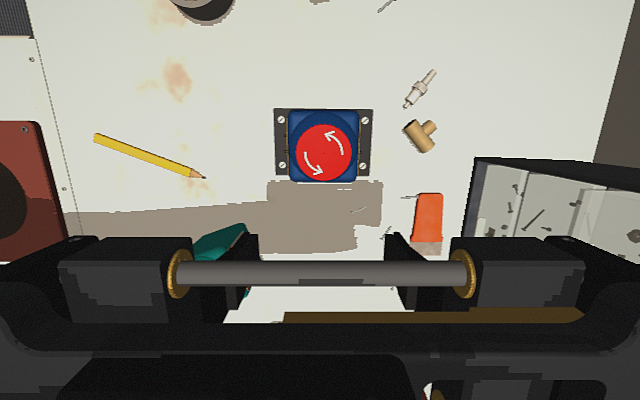

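The cap top is at wrist pixel (323,152), which gives about (0.547, 0.084). I centre over it and descend with the fingers open.

servo_tool --commands '[[[0, 0, 0], [0.0875, 0.001, 0], 1], [[0, 0, 0], [0.0875, 0.001, 0], 1], [[0, 0, 0], [0, 0, 0.08], 1], [[0, 0, 0], [0, 0, 0.08], 1], [[0, 0, 0], [0, 0, 0.08], 1], [[0, 0, 0], [0, 0, 0.08], 1], [[0, 0, 0], [0, 0, 0.07], 1], [[0, 0, 0], [0, 0, 0], 1], [[0, 0, 0], [0, 0, 0], 1]]'

```text
time: 8.0
tool_pos: [0.5469, 0.0803, 0.1797]
orientation: [0.708, 0.706, -0.001, -0.0]
force: [0.2, -0.5, 0.4]
grip_width: 0.0864
grip_force: 0.0
```

servo_tool --commands '[[[0, 0, 0], [0.012, 0, 0.004], 1], [[0, 0, 0], [0, 0, 0], -1], [[0, 0, 0], [0, 0, 0], -1], [[0, 0, 0], [0, 0, 0], -1], [[0, 0, 0], [0, 0, 0], -1], [[0, 0, 0], [0, 0, 0], -1], [[0, 0, 0], [0, 0, 0], -1], [[0, 0, 0], [0, 0, 0], -1], [[0, 0, 0], [0, 0, 0], -1]]' --squeeze 45

```text
time: 8.75
tool_pos: [0.5476, 0.0856, 0.1788]
orientation: [0.707, 0.707, 0.0, 0.0]
force: [1.9, -0.6, 0.8]
grip_width: 0.0493
grip_force: 45.0
```

servo_tool --commands '[[[0, 0, 0], [0, 0, 0.007], -1], [[0, 0, 0], [0, 0, 0.007], -1], [[0, 0, 0], [0, 0, 0.007], -1], [[0, 0, 0], [0, 0, 0], -1], [[0, 0, 0], [0, 0, 0], -1]]'

```text
time: 9.17
tool_pos: [0.5481, 0.0856, 0.1734]
orientation: [0.707, 0.707, 0.001, 0.0]
force: [-0.2, 0.3, 11.1]
grip_width: 0.0497
grip_force: 45.0
```

servo_tool --commands '[[[0, 0, -0.0139], [0, 0, 0.001], -1], [[0, 0, -0.0139], [0, 0, 0], -1], [[0, 0, -0.0139], [0, 0, 0], -1], [[0, 0, -0.0139], [0, 0, 0], -1], [[0, 0, -0.0139], [0, 0, 0], -1], [[0, 0, -0.0139], [0, 0, 0], -1], [[0, 0, 0], [0, 0, 0], -1]]'

```text
time: 9.75
tool_pos: [0.5481, 0.0858, 0.1733]
orientation: [0.498, 0.867, 0.001, 0.001]
force: [-0.2, -0.4, 11.0]
grip_width: 0.0491
grip_force: 45.0
```

servo_tool --commands '[[[0, 0, -0.0139], [0, 0, 0], -1], [[0, 0, -0.0139], [0, 0, 0], -1], [[0, 0, -0.0139], [0, 0, 0], -1], [[0, 0, -0.0139], [0, 0, 0], -1], [[0, 0, -0.0139], [0, 0, 0], -1], [[0, 0, -0.0139], [0, 0, 0], -1], [[0, 0, -0.005], [0, 0, 0], -1], [[0, 0, 0], [0, 0, 0], -1]]'

```text
time: 10.42
tool_pos: [0.548, 0.0856, 0.1733]
orientation: [0.243, 0.97, 0.001, 0.001]
force: [-1.8, -0.8, 10.1]
grip_width: 0.0494
grip_force: 45.0
```

```bash
python3 - <<'E'
from h import *
s=observe();print(s["tool_pos"],s["force"],s["torque"])
c=cam("wrist");im=read_camera("wrist")[...,::-1];S=read_camera("scene")[...,::-1]
cv2.imwrite("pics/t.png",np.hstack([cv2.resize(im,(480,300)),cv2.resize(S[140:250,260:377],(319,300),interpolation=2)]))
E
```

```text
[0.5480169  0.08560584 0.17329124] [-1.75526657 -0.79434129 10.06563234] [-0.10241693  0.40325138  0.14057907]
```

View pics/t.png

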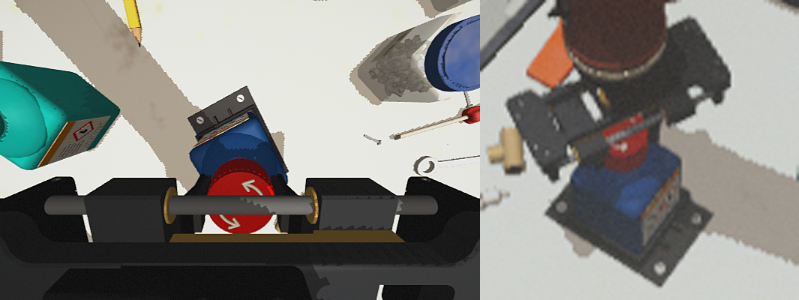

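The arrows on the cap sit in the same place in the gripper view as before, so the cap turned with the gripper by about 62°. Now a gentle lift.

servo_tool --commands '[[[0, 0, 0], [0, 0, -0.01], -1], [[0, 0, 0], [0, 0, -0.01], -1], [[0, 0, 0], [0, 0, -0.01], -1], [[0, 0, 0], [0, 0, -0.01], -1], [[0, 0, 0], [0, 0, 0], -1]]'

```text
time: 10.93
tool_pos: [0.547, 0.0856, 0.1842]
orientation: [0.244, 0.97, -0.0, -0.0]
force: [0.2, 0.5, -1.1]
grip_width: 0.0496
grip_force: 45.0
```

servo_tool --commands '[[[0, 0, 0], [0, 0, -0.03], -1], [[0, 0, 0], [0, 0, -0.03], -1], [[0, 0, 0], [0, 0, -0.03], -1], [[0, 0, 0], [0, 0, -0.03], -1], [[0, 0, 0], [0, 0, -0.03], -1], [[0, 0, 0], [0, 0, -0.03], -1], [[0, 0, 0], [0, 0, -0.03], -1], [[0, 0, 0], [0, 0, 0], -1], [[0, 0, 0], [0, 0, 0], -1], [[0, 0, 0], [0, 0, 0], -1], [[0, 0, 0], [0, 0, 0], -1], [[0, 0, 0], [0, 0, 0], -1], [[0, 0, 0], [0, 0, 0], -1]]'

```text
time: 12.02
tool_pos: [0.5471, 0.0856, 0.2466]
orientation: [0.244, 0.97, -0.0, -0.0]
force: [-0.3, -0.6, -0.0]
grip_width: 0.0496
grip_force: 45.0
```

```bash
python3 - <<'E'
from h import *
s=observe();print(s["tool_pos"],s["force"],s["grip_width"],s["grip_force"])
im=read_camera("wrist")[...,::-1];S=read_camera("scene")[...,::-1]
cv2.imwrite("pics/f.png",np.hstack([cv2.resize(im,(480,300)),cv2.resize(S[140:250,260:377],(319,300),interpolation=2)]))
E
```

```text
[0.54707502 0.08556412 0.24663838] [-0.28956597 -0.60647609 -0.04237794] 0.04959699321811364 44.999777023040224
```

View pics/f.png

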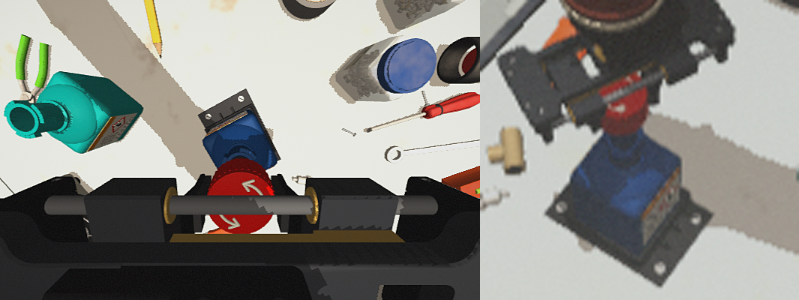

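The cap is held level above the mouth with the neck exposed below it, and the bottle is still standing in its tray. I'm handing in.

```bash
python3 -c "
from cell import *
print(finish_job())"
```

```text
the job is handed in; nothing more can be done
None
```

I pressed the green start button and it came back up. The cap is off and held level about 7 cm above the open mouth, and the bottle still stands in its tray. I handed the job in at about 12 s; the hand-in did not report a verdict.

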